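# Turn the reversed filter cartridge end for end

### The arm

A 7-joint arm with a two-finger parallel gripper is mounted at the origin on the work surface; the furniture and walls round the work are solid. World frame = base frame: x ahead of the robot, y to its left, z up, the work surface at z = 0. Lengths are in m, angles in rad, forces in N, time in s.
With the tool pointing down it reaches from about 0.4 to 0.925 m from the base axis. Payload 4.1 kg.
Tool frame: the origin (TCP) lies midway between the tips of the shut fingers; the grasp point (between the pads) lies 19 mm behind it; x points along the fingers, y is the direction in which the jaws open and shut, and the axes are right-handed (so a half turn about x gives the same grasp; the last joint's range is limited). The gripper opens to 85 mm and grips with 20 to 120 N. Pads are 22 mm wide; open, the fingers measure 114 mm over their backs; the gripper's body (76 mm by 85 mm) begins 54 mm behind the grasp point. The pads swing forward as they close: fully open they stand 13 mm farther back than shut.
Start: joints at [1.047, 0.398, 0.045, 1.537, -0.019, 1.207, -0.051], TCP at [0.268, -0.592, 0.231] pointing down, gripper open.
Joint ranges: [-2.82, 2.82], [-0.49, 2.23], [-1.37, 1.46], [0, 2.46], [-1.36, 4.5], [0.23, 2], [-2.94, 2.94]. Speed limits (rad/s): [2.57, 2.57, 3.14, 3.14, 3.14, 3.14, 3.14].

### API

Orientations are given as a unit quaternion [w, x, y, z].
In Python, from station import ctrl, viewer, job_done gives the robot as it stands.
- The arm moves only by the tool carry_out, never from a script. Its argument "moves" is a list that holds one entry, the list of rows, each a list of 4 numbers: the shift along the tool's x, y, z scaled (see below), then the turn about the tool's x scaled (see below). A call has exactly 10 rows; each row is the pose to reach, as a shift and turn from the pose commanded when the call began, along the tool's axes at that moment; what a row does not reach only later rows make up. The controller multiplies each number of a shift by 0.75 m and each number of a turn by 1.5 rad. A row lasts 1/12 s, in which the tool goes at most 41.7 mm and 7.16 degrees, less where a joint would pass 70% of its speed; a pose out of reach is approached as far as the arm can. A call with a number of a shift or a turn outside -1 to 1 is refused whole. A call with a gripper value outside its range is refused whole. "fingers" is the opening, from -1 (shut) to 1 (fully open), set as the call begins (left out, the last holds). The fingers move at their own pace and stop on an object; "force" is the grip in N (left out, the last holds). Time passes only in rows, so rows that repeat a pose let the fingers close, or fill a call up. It gives the time, the measured TCP pose, the force and the opening at its end, in the units of the state.
- ctrl.read_state(): the state, without advancing time (a new reading comes with each control period).
- viewer.snapshot(name): name is "side" or "top" or "wrist"; returns a dict with "img" (420x560x3 uint8, blue, green, red), "fx", "fy", "cx", "cy" (pixels), "world_to_cam" (4x4, takes a point from world to camera coordinates). Camera axes: x right, y up, looking along -z (the intrinsics and any distortion apply to the point x, -y, -z); pixel columns grow to the right and rows downward; lengths in m; the calibration is good to about 2 mm. A picture is of the moment at which its call begins. There is no depth.
- job_done(): hands the job in, once; it reports no verdict.
The state is a dict: "t": time; "qpos": joint angles; "dq": joint speeds; "effort": joint torques, N m; "tool_pos": TCP position; "ee_rot": TCP orientation; "ft_force": force on the tool from outside, world axes, zero at the start; "wrist_torque": the same for the moment, N m; "grip_width": opening from 0.0 (shut) to 1.0 (fully open).
Only numpy, scipy, OpenCV 4.12 (cv2) and the standard library are available. Lean on these libraries where they do the work, as an engineer would, in place of code of your own. Each camera call takes 0.05 s, during which the arm holds its last target.

### The job

Three like filter cartridges lie side by side in the slots of the cradle, but one lies the wrong way round: its slim nozzle points opposite to the other two. Lift that one out, turn it end for end and put it back fully home in its empty place, the same side up and with its nozzle pointing the same way as its neighbours' nozzles, then let go; leave the other two where they lie.

Things in the scene. Friction and masses are not known exactly. Their poses are not given: they have to be found in the camera images.
- cradle: Fixed cradle with three places side by side: grey base plate 124 x 264 x 8 mm, two upright aluminium cheek plates 8 mm thick, tops 52 mm above the table, inner faces at x = -40 and +40 mm. Origin: centre of the underside, on the table; x: the way the nozzles should point; y: along the row; z up. Place centres: x = 0, y = -80, 0, +80 mm.
- cradle_mid (a point): Where the body centre of a cartridge seated in the middle place lies: 39 mm above the table (beds 24 mm above it); axes as the cradle's. The necks sit in open-topped cheek slots 22 mm wide, flaring to 36 mm over the top 10 mm. Play 5 mm endways, 3 mm sideways either way. 50 mm free between bodies; base plate top at 8 mm.
- cartridge_a_center (a point): Body centre of cartridge a, the one lying the wrong way round, in any place. White flat-sided body 70 long x 30 wide x 30 mm high with two thin grey bands, 0.12 kg; a neck 16 mm across, 18 mm long at each end, then a wide grey ribbed cap (28 mm across) at one end, a slim white barbed nozzle (10 mm) at the other. x: toward the nozzle; y: across; z: up.
- cartridge_a_nozzle (a point): Tip of cartridge a's nozzle, on the cartridge's axis, 79 mm from the body centre (the cap's end face lies 69 mm the other way).
- cartridge_b_center (a point): Body centre of cartridge b, same shape and axes as a; it lies the right way round and must stay.
- cartridge_c_center (a point): Body centre of cartridge c, same shape and axes as a; it lies the right way round and must stay.

How it is judged:
At the end, for the whole second after the job is handed in: Cartridge a lies released and at rest in a place of the cradle, right side up, level and in line within 10 degrees, within 10 mm of the place's centre and 7 mm of its seated height, nozzle toward the cradle's +x; the other two are within 10 mm of where they began (x of cartridge_a_center in the frame of cradle between -0.01 and 0.01 m and z of cartridge_a_center in the frame of cradle between 0.03 and 0.046 m and z of cartridge_a_nozzle in the frame of cradle between 0.028 and 0.05 m and x of cartridge_a_nozzle in the frame of cradle between 0.06 and 0.1 m and angle between cartridge_a_center's own z axis and vertical below 0.17 rad and angle between the x axis of cartridge_a_center and the x axis of cradle, either way round below 0.17 rad and (y of cartridge_a_center in the frame of cradle between -0.09 and -0.07 m or y of cartridge_a_center in the frame of cradle between -0.01 and 0.01 m or y of cartridge_a_center in the frame of cradle between 0.07 and 0.09 m) and distance of each of cartridge_b_center, cartridge_c_center from where it was at the start of the episode below 0.01 m and linear speed of cartridge_a below 0.02 m/s and angular speed of cartridge_a below 0.2 rad/s and contact force between cartridge_a and the fingers below 0.1 N); the robot touches nothing.
It fails at once if one of the two rightly placed cartridges is moved out of its place (more than 20 mm) (distance of any of cartridge_b_center, cartridge_c_center from where it was at the start of the episode above 0.02 m).
It also fails if it takes over 42 s, if anything falls off the work surface, if the arm or the gripper's body presses on something with over 40 N, if the wrist force passes 120 N, or if a joint passes its speed limit or range.

## Working session

There is one attempt and no reset: what is moved stays moved. The work goes in short steps, Python scripts to look and compute and a tool call to move; the robot and the scene stay as the last step left them, time stands still between calls to the robot, and variables do not carry over. Pictures are saved under pics/ and viewed, and the job is handed in when it is done.

Besides the shell and the picture viewer there is one more tool, called in YAML: its name, and indented under it one key for each argument. carry_out: Moves the arm, as the interface text tells. Shifts and turns lie within -1 to 1; 1 stands for 0.75 m of shift or 1.5 rad of turn. Its arguments: {"type":"object","properties":{"moves":{"type":"array","items":{"type":"array","items":{"type":"array","items":{"type":"number","minimum":-1,"maximum":1}}}},"fingers":{"type":"number"},"force":{"type":"number"}},"required":["moves"]}

```bash
mkdir -p pics
python3 - <<'E'
from station import ctrl, viewer
import cv2, numpy as np
print(ctrl.read_state())
for n in ("side","top","wrist"):
    s=viewer.snapshot(n); cv2.imwrite(f"pics/{n}0.png",s["img"])
    print(n,{k:(np.round(v,4).tolist() if k=="world_to_cam" else v) for k,v in s.items() if k!="img"})
E
```

```text
{'t': 0.0, 'qpos': array([ 1.04702054,  0.39914987,  0.04503942,  1.53790819, -0.01868468,
        1.20692062, -0.05070975]), 'dq': array([-1.81988360e-03,  1.12367110e-03,  8.55333957e-04,  5.53866183e-04,
        6.16118768e-05,  3.84278149e-04, -2.21727560e-03]), 'effort': array([-4.20161587e-04, -4.75125754e+01,  1.36461396e+00, -2.54218751e+01,
        1.15788160e-02,  9.54335381e-03,  5.20292161e-06]), 'tool_pos': array([ 0.26761673, -0.59163354,  0.23027829]), 'ee_rot': array([-0.14842377, -0.6910124 , -0.14975549,  0.69140837]), 'ft_force': array([-0.61057998,  0.45970192,  0.67048743]), 'wrist_torque': array([ 0.00274839, -0.02922774,  0.0233888 ]), 'grip_width': 1.0001989196129333}
side {'fx': 525.7318048139605, 'fy': 525.7318048139605, 'cx': 274.0925860867205, 'cy': 215.1030198567881, 'world_to_cam': [[0.935, -0.3546, 0.0037, -0.4657], [0.2229, 0.5958, 0.7716, -0.1937], [-0.2758, -0.7206, 0.6361, -0.6977], [0.0, 0.0, 0.0, 1.0]]}
top {'fx': 431.769966659284, 'fy': 431.769966659284, 'cx': 276.046252480093, 'cy': 215.18002328937422, 'world_to_cam': [[-0.0138, -0.9998, -0.0127, 0.0831], [0.9971, -0.0147, 0.0745, -0.5206], [-0.0747, -0.0116, 0.9971, -0.8665], [0.0, 0.0, 0.0, 1.0]]}
wrist {'fx': 360.5580839704454, 'fy': 360.5580839704454, 'cx': 283.01262289830265, 'cy': 207.23012308032227, 'world_to_cam': [[0.4126, -0.9109, -0.0022, -0.6499], [0.8766, 0.3977, -0.271, 0.0353], [0.2478, 0.1099, 0.9626, -0.3803], [0.0, 0.0, 0.0, 1.0]]}
```

View pics/side0.png

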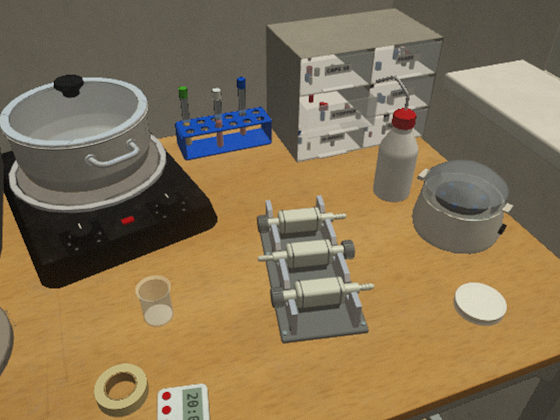

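View pics/top0.png

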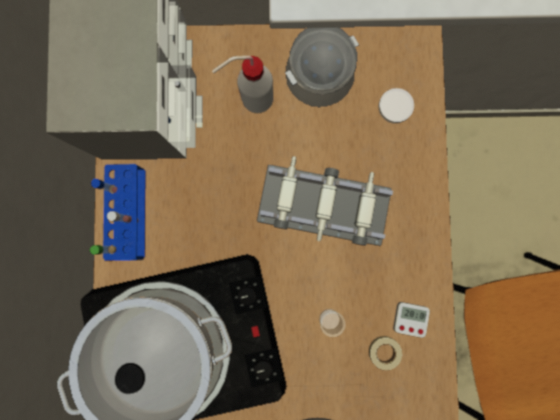

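View pics/wrist0.png

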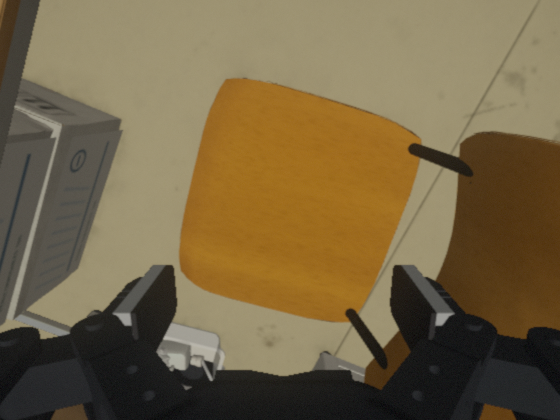

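The top view shows the three cartridges. The outer two have their nozzles up in the image, at (293,160) and (371,175). The middle one has its cap up at (330,175) and its nozzle down at (321,238), so it is the reversed one. Next I'll measure it by colour masks and rays.

```bash
cat > h.py <<'E'
from station import ctrl, viewer
import cv2, numpy as np
from scipy.spatial.transform import Rotation as R
def ray(s,u,v):
    T=np.array(s["world_to_cam"]); Rm=T[:3,:3]; o=-Rm.T@T[:3,3]
    d=Rm.T@np.array([(u-s["cx"])/s["fx"],-(v-s["cy"])/s["fy"],-1.0]); return o,d/np.linalg.norm(d)
def onz(s,u,v,z):
    o,d=ray(s,u,v); return o+d*(z-o[2])/d[2]
def tri(s1,p1,s2,p2):
    A=np.zeros((3,3));b=np.zeros(3);rs=[ray(s1,*p1),ray(s2,*p2)]
    for o,d in rs:
        P=np.eye(3)-np.outer(d,d);A+=P;b+=P@o
    x=np.linalg.solve(A,b); return x,[np.linalg.norm((np.eye(3)-np.outer(d,d))@(x-o))*1e3 for o,d in rs]
def proj(s,p):
    c=np.array(s["world_to_cam"])@np.append(p,1); return s["cx"]-s["fx"]*c[0]/c[2], s["cy"]+s["fy"]*c[1]/c[2]
def st():
    a=ctrl.read_state(); q=a["ee_rot"]; M=R.from_quat([q[1],q[2],q[3],q[0]]).as_matrix(); return a,M
E
python3 - <<'E'
from h import *
a,M=st(); print(M.round(3))
r={"top":(240,130,170,130),"side":(240,180,150,170)}
for n,(x,y,w,h) in r.items():
    s=viewer.snapshot(n); c=s["img"][y:y+h,x:x+w]
    cv2.imwrite(f"pics/{n}_crop.png",cv2.resize(c,None,fx=4 if n=="top" else 3.5,fy=4 if n=="top" else 3.5,interpolation=cv2.INTER_CUBIC))
    hsv=cv2.cvtColor(c,cv2.COLOR_BGR2HSV)
    m=cv2.inRange(hsv,(15,10,165),(45,90,255))
    k=cv2.morphologyEx(m,cv2.MORPH_CLOSE,np.ones((3,3),np.uint8))
    cv2.imwrite(f"pics/{n}_m.png",cv2.resize(k,None,fx=4 if n=="top" else 3.5,fy=4 if n=="top" else 3.5,interpolation=0))
    # bodies: erode
    nl,l,stt,ce=cv2.connectedComponentsWithStats(k)
    for i in range(1,nl):
        if stt[i,4]>40: print(n,stt[i],ce[i]+[x,y],onz(s,*(ce[i]+[x,y]),0.05).round(4))
E
```

```text
[[-0.001  0.412 -0.911]
 [ 0.001 -0.911 -0.412]
 [-1.    -0.001  0.   ]]
top [ 38  26  18  64 525] [287.00952381 190.84190476] [0.5677 0.0528 0.05  ]
top [118  42  17  64 536] [366.13059701 207.45895522] [ 0.5322 -0.1034  0.05  ]
top [ 78  47  17  64 516] [325.74224806 203.22286822] [ 0.5418 -0.0237  0.05  ]
side [ 28  27  78  17 589] [301.79966044 214.74023769] [0.5652 0.05   0.05  ]
side [ 18  60  86  19 714] [305.39355742 248.51540616] [ 0.5387 -0.026   0.05  ]
side [ 43  97  91  21 890] [323.05280899 286.40337079] [ 0.531  -0.1058  0.05  ]
```

```bash
python3 -c "
import cv2,numpy as np
print([cv2.imread('pics/%s.png'%n).shape for n in('top_crop','side_crop','top_m')])"
```

```text
[(520, 680, 3), (595, 525, 3), (520, 680, 3)]
```

View pics/top_crop.png

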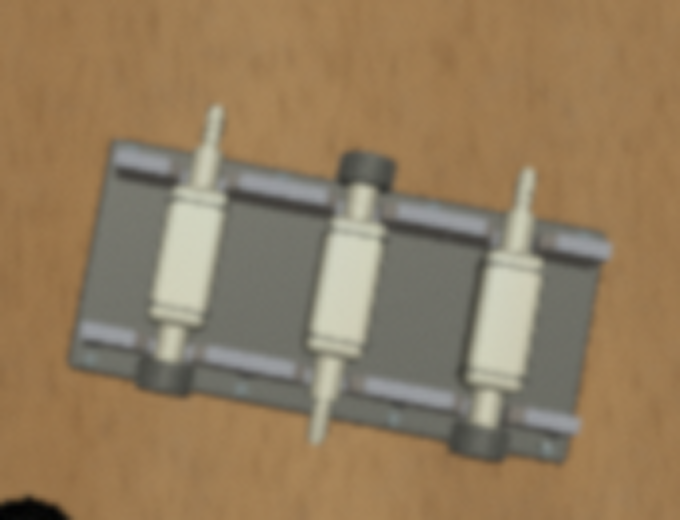

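View pics/top_m.png

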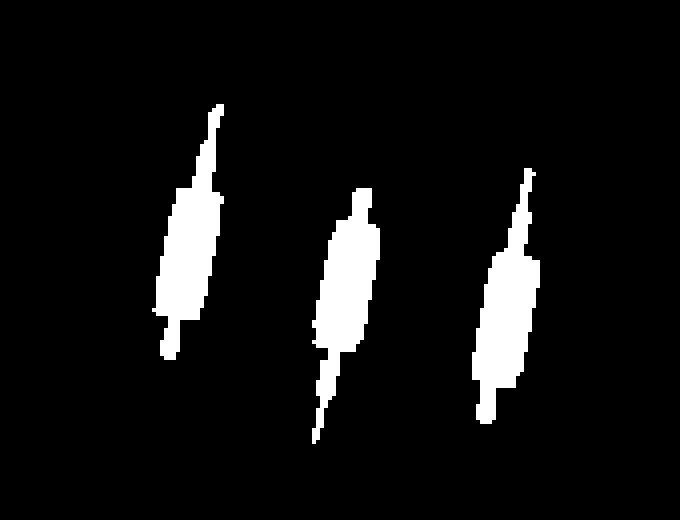

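View pics/side_crop.png

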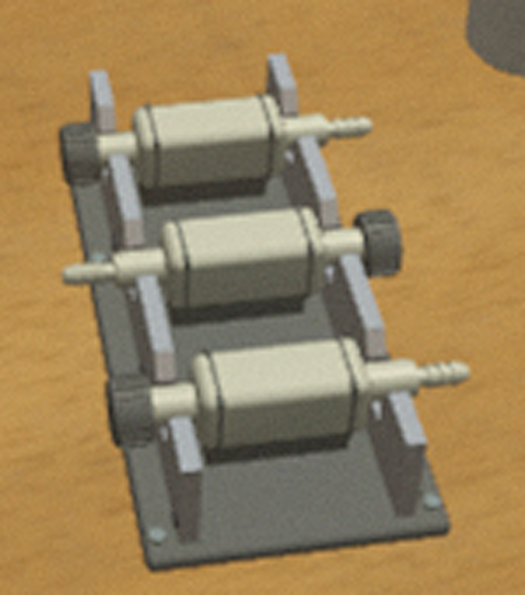

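Run:
```python
from h import *
S={}
B={}
for n,(x,y,w,h),kk in (("top",(240,130,170,130),7),("side",(240,180,150,170),10)):
    s=viewer.snapshot(n);S[n]=s; c=s["img"][y:y+h,x:x+w]
    f=4; c=cv2.resize(c,None,fx=f,fy=f,interpolation=cv2.INTER_CUBIC)
    m=cv2.inRange(cv2.cvtColor(c,cv2.COLOR_BGR2HSV),(15,10,150),(45,90,255))
    if n=="side": m=cv2.inRange(cv2.cvtColor(c,cv2.COLOR_BGR2HSV),(15,10,100),(45,90,255))
    m=cv2.morphologyEx(m,cv2.MORPH_CLOSE,np.ones((11,11)))
    k=cv2.morphologyEx(m,cv2.MORPH_OPEN,cv2.getStructuringElement(cv2.MORPH_ELLIPSE,(kk*4+3,)*2))
    cs,_=cv2.findContours(k,0,2); B[n]=[]
    for q in cs:
        if cv2.contourArea(q)<2000: continue
        rr=cv2.minAreaRect(q); u=(np.array(rr[0])+.5)/f-.5+[x,y]
        B[n].append(u); print(n,u.round(1),np.round(np.array(rr[1])/f,1),round(rr[2],1),onz(s,*u,0.05 if n=="top" else .042).round(4))
f=lambda x,y,ox,oy,k:((x+.5)/k-.5+ox,(y+.5)/k-.5+oy)
tt=[f(217,106,240,130,4),f(316,444,240,130,4),f(529,168,240,130,4)]
ss=[f(370,126,240,180,3.5),f(65,273,240,180,3.5),f(468,371,240,180,3.5)]
for a,b in zip(tt,ss): print("tip",tri(S["top"],a,S["side"],b))
# cradle base corners top z=8mm
for p in [(110,141),(605,235),(563,463),(70,366)]: print("corner",onz(S["top"],*f(*p,240,130,4),.008).round(4))
```

```text
top [366.1 209. ] [13.7 37.4] 10.5 [ 0.529  -0.1032  0.05  ]
top [326.4 200.6] [13.7 37.2] 10.7 [ 0.547 -0.025  0.05 ]
top [286.6 192.6] [13.7 37.5] 11.0 [0.5642 0.0536 0.05  ]
side [323.4 322.4] [25.  55.5] 82.4 [ 0.5079 -0.1581  0.042 ]
side [316.8 283.1] [26.9 74.9] 85.2 [ 0.529  -0.0904  0.042 ]
side [300.6 248.4] [25.1 76.3] 77.9 [ 0.5356 -0.0154  0.042 ]
side [301.2 214.5] [14.3 48.3] 82.9 [0.5685 0.0596 0.042 ]
side [381.2 190.2] [21.2 16.2] 90.0 [0.7266 0.0722 0.042 ]
tip (array([0.64005587, 0.03765075, 0.03601635]), [np.float64(0.47460004111256854), np.float64(0.47460004111243165)])
tip (array([ 0.46840744, -0.00902937,  0.03928006]), [np.float64(0.35864637155484447), np.float64(0.35864637155497603)])
tip (array([ 0.60551291, -0.11945396,  0.03717378]), [np.float64(0.41335123007210534), np.float64(0.4133512300719064)])
corner [0.6288 0.093  0.008 ]
corner [ 0.5751 -0.1643  0.008 ]
corner [ 0.457  -0.1387  0.008 ]
corner [0.5108 0.1153 0.008 ]
```

```bash
cat >> h.py <<'E'
def plan(goal,yaw_y):
    a,M=st(); p=np.array(a["tool_pos"]); d=M.T@(np.array(goal)-p)
    cur=np.arctan2(M[1,1],M[0,1]); dy=(np.radians(yaw_y)-cur+np.pi)%(2*np.pi)-np.pi
    print("t",round(a["t"],2),"pos",p.round(4),"tooly yaw",np.degrees(cur).round(2),"q",np.round(a["qpos"],2),"grip",round(a["grip_width"],3),"F",np.round(a["ft_force"],1),"tilt z",M[2].round(4))
    print("shift/0.75",(d/.75).round(4),"turn(-dyaw)/1.5",(-dy/1.5).round(4))
E
python3 -c "
from h import *
plan([.5455,-.0245,.2],-102.3)"
```

```text
t 0.35 pos [ 0.2679 -0.5921  0.2311] tooly yaw -65.66 q [ 1.05  0.4   0.05  1.54 -0.02  1.21 -0.05] grip 1.002 F [-0.2 -1.1 -0.3] tilt z [-1.e+00 -4.e-04  0.e+00]
shift/0.75 [ 0.0416 -0.5369 -0.6492] turn(-dyaw)/1.5 0.4264
```

carry_out:
  moves:
    - [[0.0, -0.02, -0.024, 0.01], [0.0, -0.05, -0.06, 0.03], [0.0, -0.08, -0.097, 0.06], [0.0, -0.11, -0.133, 0.09], [0.0, -0.14, -0.17, 0.12], [0.0, -0.17, -0.206, 0.15], [0.0, -0.2, -0.242, 0.18], [0.0, -0.23, -0.278, 0.21], [0.0, -0.26, -0.314, 0.24], [0.0, -0.29, -0.35, 0.27]]
  fingers: 0.4

```text
t: 1.18
tool_pos: [0.4179, -0.2843, 0.2316]
ee_rot: [0.006, 0.707, 0.006, -0.707]
ft_force: [0.6, -0.2, 1.2]
grip_width: 0.696
```

```bash
python3 -c "
from h import *
plan([.5455,-.0245,.2],-102.3)"
```

```text
t 1.18 pos [ 0.4179 -0.2843  0.2316] tooly yaw -89.0 q [ 0.59  0.14 -0.09  1.87  0.01  1.13 -1.05] grip 0.696 F [ 0.6 -0.2  1.2] tilt z [-1.e+00  6.e-04 -6.e-04]
shift/0.75 [ 0.042  -0.3434 -0.1761] turn(-dyaw)/1.5 0.1548
```

carry_out:
  moves:
    - [[0.0, -0.04, -0.02, 0.02], [0.0, -0.08, -0.04, 0.04], [0.0, -0.12, -0.06, 0.06], [0.0, -0.16, -0.08, 0.08], [0.0, -0.2, -0.1, 0.1], [0.0, -0.24, -0.12, 0.12], [0.01, -0.28, -0.142, 0.135], [0.02, -0.32, -0.164, 0.15], [0.03, -0.343, -0.176, 0.155], [0.04, -0.343, -0.176, 0.155]]

```text
t: 2.02
tool_pos: [0.5462, -0.0197, 0.2013]
ee_rot: [-0.073, 0.704, -0.071, -0.703]
ft_force: [1.8, 0.2, 0.1]
grip_width: 0.701
```

Run:
```python
from h import *
plan([.5455,-.0245,.1],-102.3)
for n in ("wrist","top"):
    s=viewer.snapshot(n); cv2.imwrite(f"pics/{n}1.png",s["img"])
    if n=="wrist":
        im=s["img"].copy(); c,sn=np.cos(np.radians(-12.3)),np.sin(np.radians(-12.3))
        for x,y,z in [(0,0,.054),(.035,0,.054),(-.035,0,.054),(-.079,0,.039),(0,.08,.054),(0,-.08,.054)]:
            u=proj(s,[.5455+c*x-sn*y,-.0245+sn*x+c*y,z]); print(np.round(u,1)); cv2.circle(im,tuple(np.int32(u)),3,(0,0,255),-1)
        cv2.imwrite("pics/wrist1m.png",im)
```

```text
t 2.02 pos [ 0.5462 -0.0197  0.2013] tooly yaw -101.72 q [ 0.2   0.25 -0.29  1.82  0.08  1.08 -1.89] grip 0.701 F [1.8 0.2 0.1] tilt z [-1.     -0.0038 -0.0015]
shift/0.75 [ 0.135   0.0069 -0.0002] turn(-dyaw)/1.5 0.0068
[289.1 193. ]
[289.8 150.6]
[288.5 232.8]
[287.6 272.1]
[192.7 192. ]
[385.6 194.1]
```

View pics/wrist1m.png

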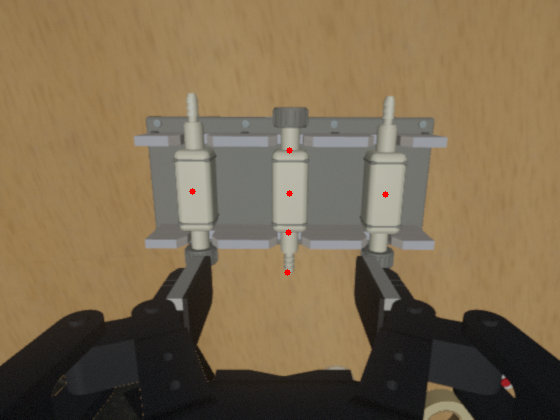

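The wrist picture fits my estimate: the middle body spans rows 152–231 at column 290, and the predicted centre is (289,193). I'll descend part way, then re-check.

carry_out:
  moves:
    - [[0.01, 0.0, 0.0, 0.0], [0.03, 0.0, 0.0, 0.0], [0.05, 0.0, 0.0, 0.0], [0.07, 0.0, 0.0, 0.0], [0.09, 0.0, 0.0, 0.0], [0.11, 0.0, 0.0, 0.0], [0.125, 0.0, 0.0, 0.0], [0.135, 0.0, 0.0, 0.0], [0.135, 0.0, 0.0, 0.0], [0.135, 0.0, 0.0, 0.0]]

```text
t: 2.95
tool_pos: [0.5443, -0.0267, 0.1001]
ee_rot: [-0.075, 0.703, -0.075, -0.703]
ft_force: [-0.1, -0.3, 0.7]
grip_width: 0.694
```

Run:
```python
from h import *
plan([.5455,-.0245,.022],-102.3)
s=viewer.snapshot("wrist"); cv2.imwrite("pics/wrist2.png",s["img"])
s=viewer.snapshot("side"); cv2.imwrite("pics/side2.png",s["img"])
```

```text
t 2.95 pos [ 0.5443 -0.0267  0.1001] tooly yaw -102.24 q [ 0.19  0.36 -0.27  1.92  0.12  0.88 -1.92] grip 0.694 F [-0.1 -0.3  0.7] tilt z [-1.e+00  3.e-04 -1.e-04]
shift/0.75 [ 0.1042 -0.0032 -0.0009] turn(-dyaw)/1.5 0.0008
```

View pics/wrist2.png

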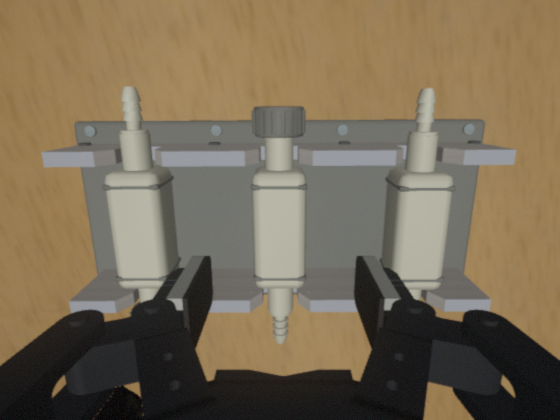

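View pics/side2.png

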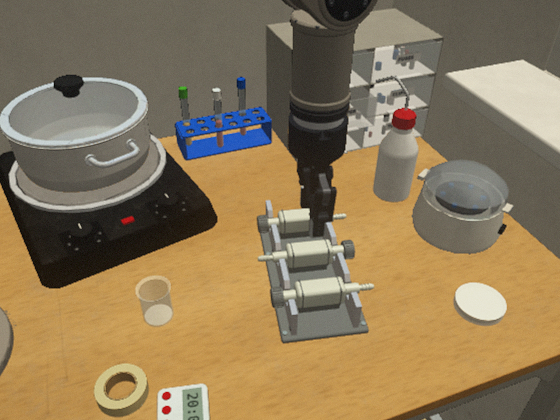

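The fingers straddle the middle body (body centre column 280, finger midpoint 283) with clear gaps to both neighbours. I'll descend with a 2 mm correction.

carry_out:
  moves:
    - [[0.0, -0.003, -0.001, 0.0], [0.012, -0.003, -0.001, 0.0], [0.026, -0.003, -0.001, 0.0], [0.04, -0.003, -0.001, 0.0], [0.056, -0.003, -0.001, 0.0], [0.07, -0.003, -0.001, 0.0], [0.084, -0.003, -0.001, 0.0], [0.096, -0.003, -0.001, 0.0], [0.104, -0.003, -0.001, 0.0], [0.104, -0.003, -0.001, 0.0]]

```text
t: 3.88
tool_pos: [0.5444, -0.024, 0.0204]
ee_rot: [0.075, -0.702, 0.075, 0.704]
ft_force: [0.4, -0.5, 0.7]
grip_width: 0.7
```

carry_out:
  moves:
    - [[0, 0, 0, 0], [0, 0, 0, 0], [0, 0, 0, 0], [0, 0, 0, 0], [0, 0, 0, 0], [0, 0, 0, 0], [0, 0, 0, 0], [0, 0, 0, 0], [0, 0, 0, 0], [0, 0, 0, 0]]
  fingers: -1
  force: 40

```text
t: 4.72
tool_pos: [0.5462, -0.0241, 0.0227]
ee_rot: [-0.075, 0.704, -0.075, -0.703]
ft_force: [-1.0, 0.2, 5.6]
grip_width: 0.345
```

Run:
```python
from h import *
plan([.5455,-.0245,.15],-102.3)
s=viewer.snapshot("wrist"); cv2.imwrite("pics/wrist3.png",s["img"])
s=viewer.snapshot("side"); cv2.imwrite("pics/side3.png",s["img"])
```

```text
t 4.72 pos [ 0.5462 -0.0241  0.0227] tooly yaw -102.18 q [ 0.17  0.47 -0.25  1.96  0.17  0.72 -1.97] grip 0.345 F [-1.   0.2  5.6] tilt z [-1.0e+00 -1.0e-04 -1.4e-03]
shift/0.75 [-0.1697  0.0008  0.0005] turn(-dyaw)/1.5 0.0014
```

View pics/wrist3.png

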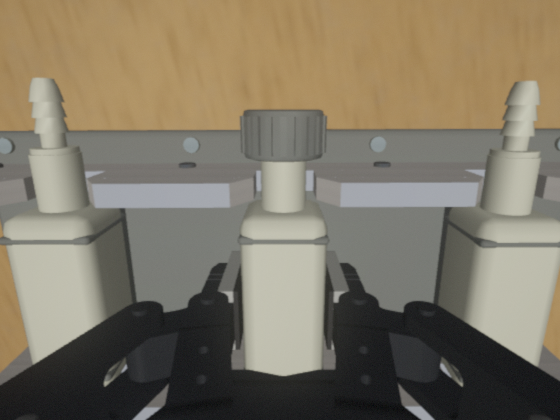

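View pics/side3.png

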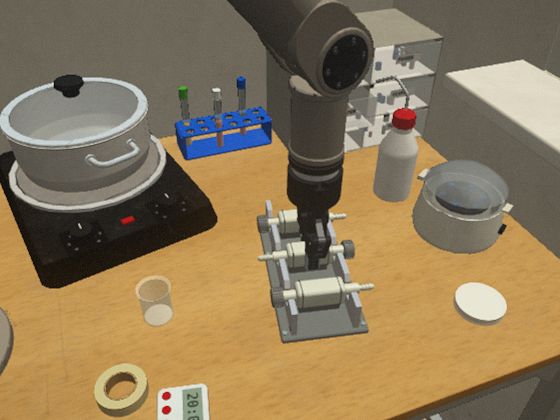

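The pads hold the body at 29 mm opening, centred at column 284. I'll lift now.

carry_out:
  moves:
    - [[-0.004, 0, 0, 0], [-0.014, 0, 0, 0], [-0.03, 0, 0, 0], [-0.046, 0, 0, 0], [-0.064, 0, 0, 0], [-0.084, 0, 0, 0], [-0.104, 0, 0, 0], [-0.124, 0, 0, 0], [-0.14, 0, 0, 0], [-0.147, 0, 0, 0]]

```text
t: 5.65
tool_pos: [0.5468, -0.024, 0.135]
ee_rot: [-0.075, 0.705, -0.075, -0.702]
ft_force: [-0.2, -0.7, -0.9]
grip_width: 0.344
```

Run:
```python
from h import *
plan([.5455,-.0245,.13],-102.3)
s=viewer.snapshot("wrist"); cv2.imwrite("pics/wrist4.png",s["img"])
s=viewer.snapshot("side"); cv2.imwrite("pics/side4.png",s["img"])
```

```text
t 5.65 pos [ 0.5468 -0.024   0.135 ] tooly yaw -102.18 q [ 0.2   0.32 -0.28  1.89  0.11  0.95 -1.91] grip 0.344 F [-0.2 -0.7 -0.9] tilt z [-1.e+00 -6.e-04 -4.e-03]
shift/0.75 [0.0067 0.001  0.0016] turn(-dyaw)/1.5 0.0013
```

View pics/wrist4.png

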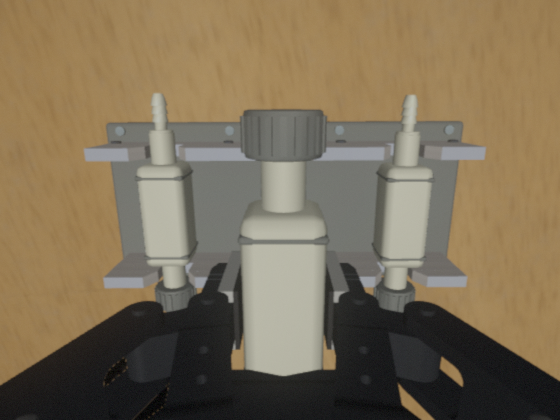

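View pics/side4.png

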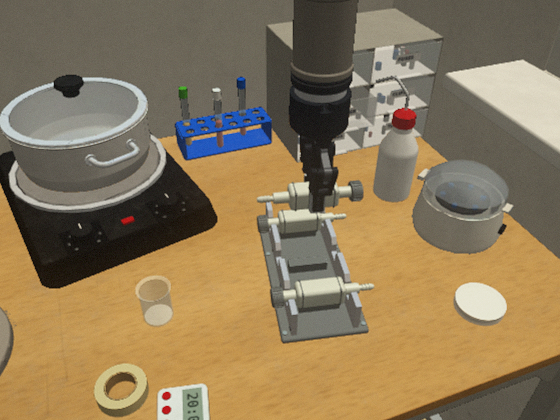

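Cartridge a is held level, its slot is empty and the neighbours look unmoved. I'll turn it 180° in three calls, toward the middle of joint 7's range.

carry_out:
  moves:
    - [[0, 0, 0, -0.04], [0, 0, 0, -0.11], [0, 0, 0, -0.185], [0, 0, 0, -0.26], [0, 0, 0, -0.335], [0, 0, 0, -0.41], [0, 0, 0, -0.485], [0, 0, 0, -0.56], [0, 0, 0, -0.635], [0, 0, 0, -0.7]]

```text
t: 6.58
tool_pos: [0.5446, -0.0241, 0.1312]
ee_rot: [-0.289, -0.645, -0.29, 0.646]
ft_force: [-0.3, 1.3, -1.5]
grip_width: 0.346
```

carry_out:
  moves:
    - [[0, 0, 0, -0.07], [0, 0, 0, -0.14], [0, 0, 0, -0.21], [0, 0, 0, -0.28], [0, 0, 0, -0.35], [0, 0, 0, -0.42], [0, 0, 0, -0.49], [0, 0, 0, -0.56], [0, 0, 0, -0.63], [0, 0, 0, -0.7]]

```text
t: 7.42
tool_pos: [0.5446, -0.0241, 0.1312]
ee_rot: [0.573, 0.413, 0.574, -0.414]
ft_force: [-0.2, -0.3, -1.8]
grip_width: 0.341
```

carry_out:
  moves:
    - [[0, 0, 0, -0.07], [0, 0, 0, -0.15], [0, 0, 0, -0.23], [0, 0, 0, -0.31], [0, 0, 0, -0.39], [0, 0, 0, -0.47], [0, 0, 0, -0.55], [0, 0, 0, -0.63], [0, 0, 0, -0.694], [0, 0, 0, -0.694]]

```text
t: 8.25
tool_pos: [0.5447, -0.0242, 0.1312]
ee_rot: [0.702, 0.075, 0.704, -0.075]
ft_force: [0.2, -0.1, -1.9]
grip_width: 0.347
```

carry_out:
  moves:
    - [[0, 0, 0, 0], [0, 0, 0, 0], [0, 0, 0, 0], [0, 0, 0, 0], [0, 0, 0, 0], [0, 0, 0, 0], [0, 0, 0, 0], [0, 0, 0, 0], [0, 0, 0, 0], [0, 0, 0, 0]]

```text
t: 9.08
tool_pos: [0.5455, -0.024, 0.1323]
ee_rot: [0.703, 0.075, 0.703, -0.075]
ft_force: [-0.4, -0.4, -2.0]
grip_width: 0.344
```

Run:
```python
from h import *
plan([.5455,-.0245,.07],77.7)
for n in("wrist","side","top"):
    s=viewer.snapshot(n); cv2.imwrite(f"pics/{n}5.png",s["img"])
plan([.5455,-.0245,.07],77.7)
```

```text
t 9.08 pos [ 0.5455 -0.024   0.1323] tooly yaw 77.78 q [ 0.68  0.44 -0.9   1.88  0.4   1.02  0.97] grip 0.344 F [-0.4 -0.4 -2. ] tilt z [-1.e+00 -1.e-04  1.e-04]
shift/0.75 [ 0.0831 -0.0006  0.0001] turn(-dyaw)/1.5 0.0009
t 9.23 pos [ 0.5455 -0.024   0.1323] tooly yaw 77.78 q [ 0.68  0.44 -0.9   1.88  0.4   1.02  0.97] grip 0.343 F [-0.3 -0.1 -1.6] tilt z [-1.e+00 -1.e-04  0.e+00]
shift/0.75 [ 0.0831 -0.0006  0.0001] turn(-dyaw)/1.5 0.0009
```

View pics/wrist5.png

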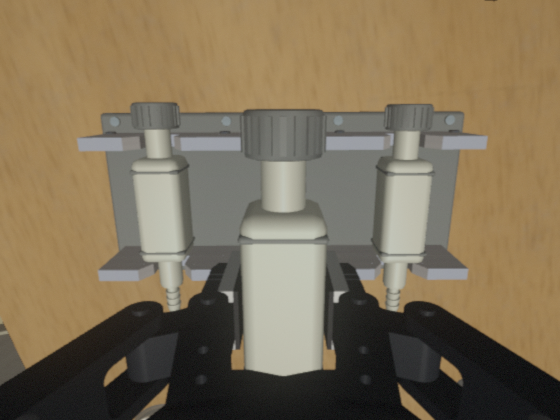

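View pics/side5.png

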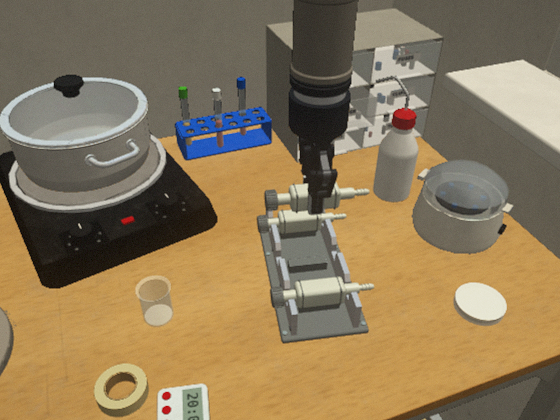

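Turned correctly: the held cap is now on the same side as the neighbours' caps. Before lowering, I'll check the cradle's x centre from the cheek edges in the wrist view.

Run:
```python
from h import *
s=viewer.snapshot("wrist"); im=s["img"].copy(); c,sn=np.cos(np.radians(-12.3)),np.sin(np.radians(-12.3))
for y in (.04,-.04):
  for x,col in ((-.048,(0,255,0)),(-.04,(0,0,255)),(.04,(0,0,255)),(.048,(0,255,0))):
    u=proj(s,[.5455+c*x-sn*y,-.0245+sn*x+c*y,.052]); print(np.round(u,1)); cv2.circle(im,tuple(np.int32(np.round(u))),1,col,-1)
for x,y in ((-.062,.132),(-.062,-.132)):
    u=proj(s,[.5455+c*x-sn*y,-.0245+sn*x+c*y,.008]); print(np.round(u,1)); cv2.circle(im,tuple(np.int32(np.round(u))),2,(255,0,255),-1)
cv2.imwrite("pics/wrist6.png",cv2.resize(im[90:300,80:480],None,fx=2,fy=2,interpolation=cv2.INTER_CUBIC))
```

```text
[348.  138.9]
[347.3 152. ]
[341.5 270.4]
[340.9 281.1]
[217.5 138.7]
[218.1 151.8]
[223.6 270.2]
[224.1 280.9]
[466.1 114.2]
[ 99.5 113.5]
```

View pics/wrist6.png

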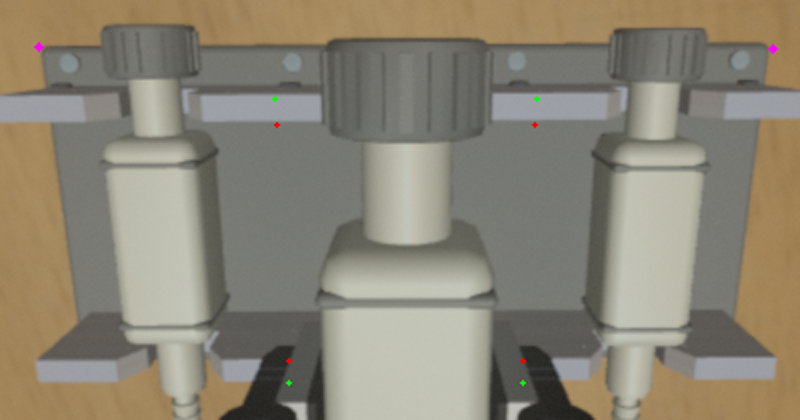

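The cheek tops lie about 1 mm toward -x of my prediction and are symmetric sideways, well within the play. I'll lower in two stages with a 0.75 mm correction.

carry_out:
  moves:
    - [[0.004, 0, -0.001, 0], [0.014, 0, -0.001, 0], [0.028, 0, -0.001, 0], [0.042, 0, -0.001, 0], [0.056, 0, -0.001, 0], [0.068, 0, -0.001, 0], [0.078, 0, -0.001, 0], [0.086, 0, -0.001, 0], [0.09, 0, -0.001, 0], [0.09, 0, -0.001, 0]]

```text
t: 10.12
tool_pos: [0.5444, -0.0238, 0.064]
ee_rot: [0.703, 0.075, 0.703, -0.075]
ft_force: [0.8, 0.2, -1.9]
grip_width: 0.344
```

carry_out:
  moves:
    - [[0.005, 0, 0, 0], [0.011, 0, 0, 0], [0.017, 0, 0, 0], [0.023, 0, 0, 0], [0.029, 0, 0, 0], [0.035, 0, 0, 0], [0.041, 0, 0, 0], [0.047, 0, 0, 0], [0.053, 0, 0, 0], [0.054, 0, 0, 0]]

```text
t: 10.95
tool_pos: [0.5442, -0.024, 0.0234]
ee_rot: [0.703, 0.075, 0.704, -0.075]
ft_force: [-0.4, -0.3, -2.0]
grip_width: 0.346
```

Run:
```python
from h import *
for n in("wrist","side"):
    s=viewer.snapshot(n); cv2.imwrite(f"pics/{n}7.png",s["img"])
cv2.imwrite("pics/side7.png",cv2.resize(s["img"][170:350,220:400],None,fx=3.3,fy=3.3,interpolation=cv2.INTER_CUBIC))
plan([.545,-.0245,.0225],77.7)
```

```text
t 11.05 pos [ 0.5446 -0.0238  0.024 ] tooly yaw 77.79 q [ 0.58  0.58 -0.79  1.95  0.55  0.84  0.85] grip 0.346 F [-0.4 -0.4 -1.3] tilt z [-1.e+00 -1.e-04 -5.e-04]
shift/0.75 [ 0.002  -0.0007  0.0007] turn(-dyaw)/1.5 0.001
```

View pics/wrist7.png

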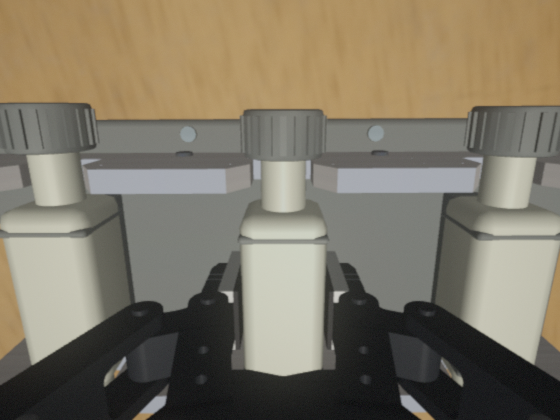

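View pics/side7.png

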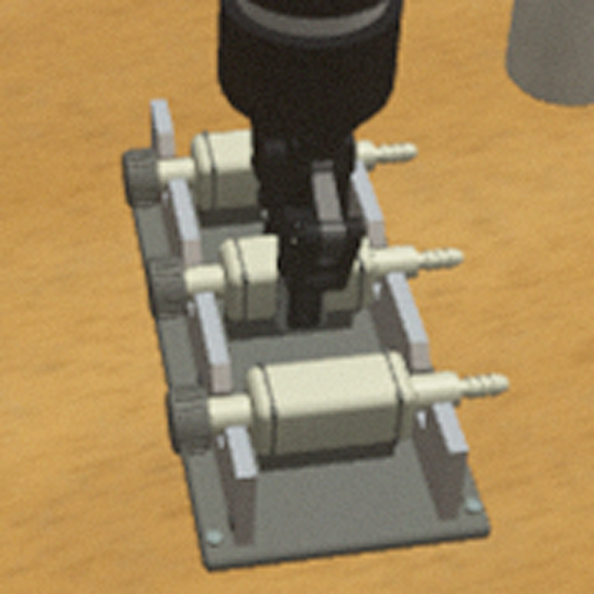

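It is in both slots, about 1 mm above the bed, with no side force. I'll lower the last bit, release and rise.

carry_out:
  moves:
    - [[0.001, 0, 0, 0], [0.002, 0, 0, 0], [0.002, 0, 0, 0], [0.002, 0, 0, 0], [0.002, 0, 0, 0], [0.002, 0, 0, 0], [0.002, 0, 0, 0], [0.002, 0, 0, 0], [0.002, 0, 0, 0], [0.002, 0, 0, 0]]

```text
t: 11.88
tool_pos: [0.5448, -0.0239, 0.0228]
ee_rot: [0.703, 0.075, 0.703, -0.075]
ft_force: [-0.9, -0.2, -2.1]
grip_width: 0.342
```

carry_out:
  moves:
    - [[0, 0, 0, 0], [0, 0, 0, 0], [0, 0, 0, 0], [0, 0, 0, 0], [0, 0, 0, 0], [0, 0, 0, 0], [0, 0, 0, 0], [0, 0, 0, 0], [0, 0, 0, 0], [0, 0, 0, 0]]
  fingers: 0.4

```text
t: 12.72
tool_pos: [0.5448, -0.0239, 0.0228]
ee_rot: [0.703, 0.075, 0.703, -0.075]
ft_force: [-0.3, 0.1, 0.3]
grip_width: 0.697
```

carry_out:
  moves:
    - [[-0.005, 0, 0, 0], [-0.02, 0, 0, 0], [-0.04, 0, 0, 0], [-0.06, 0, 0, 0], [-0.085, 0, 0, 0], [-0.11, 0, 0, 0], [-0.135, 0, 0, 0], [-0.16, 0, 0, 0], [-0.185, 0, 0, 0], [-0.21, 0, 0, 0]]

```text
t: 13.55
tool_pos: [0.545, -0.0235, 0.1829]
ee_rot: [0.704, 0.075, 0.702, -0.075]
ft_force: [0.0, -0.8, -0.1]
grip_width: 0.698
```

carry_out:
  moves:
    - [[-0.02, 0, -0.03, 0], [-0.04, 0, -0.06, 0], [-0.06, 0, -0.09, 0], [-0.08, 0, -0.12, 0], [-0.1, 0, -0.14, 0], [-0.12, 0, -0.15, 0], [-0.13, 0, -0.15, 0], [-0.13, 0, -0.15, 0], [-0.13, 0, -0.15, 0], [-0.13, 0, -0.15, 0]]

```text
t: 14.38
tool_pos: [0.4349, -0.0001, 0.2773]
ee_rot: [0.703, 0.075, 0.703, -0.075]
ft_force: [-0.8, 0.7, 0.8]
grip_width: 0.699
```

Run:
```python
from h import *
plan([.545,-.0245,.0225],77.7)
for n,(x,y,w,h) in (("top",(240,130,170,130)),("side",(240,180,150,170)),("wrist",(0,0,560,420))):
    s=viewer.snapshot(n); k=1 if n=="wrist" else 3.5
    cv2.imwrite(f"pics/{n}8.png",cv2.resize(s["img"][y:y+h,x:x+w],None,fx=k,fy=k,interpolation=cv2.INTER_CUBIC))
```

```text
t 14.38 pos [ 4.349e-01 -1.000e-04  2.773e-01] tooly yaw 77.79 q [ 0.94 -0.01 -1.02  1.93 -0.01  1.22  1.29] grip 0.699 F [-0.8  0.7  0.8] tilt z [-1.e+00  5.e-04 -8.e-04]
shift/0.75 [ 0.3396 -0.0009  0.1507] turn(-dyaw)/1.5 0.001
```

View pics/top8.png

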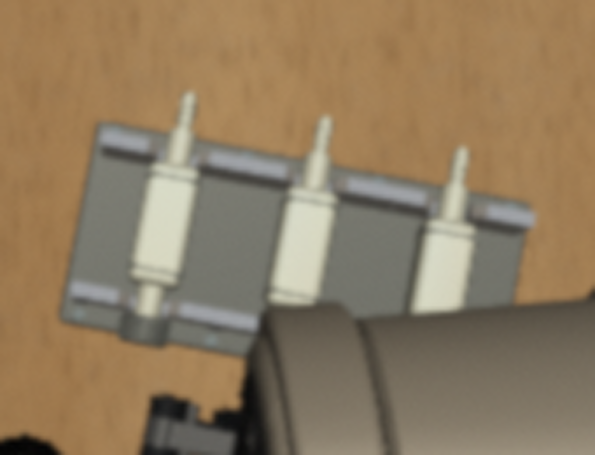

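View pics/side8.png

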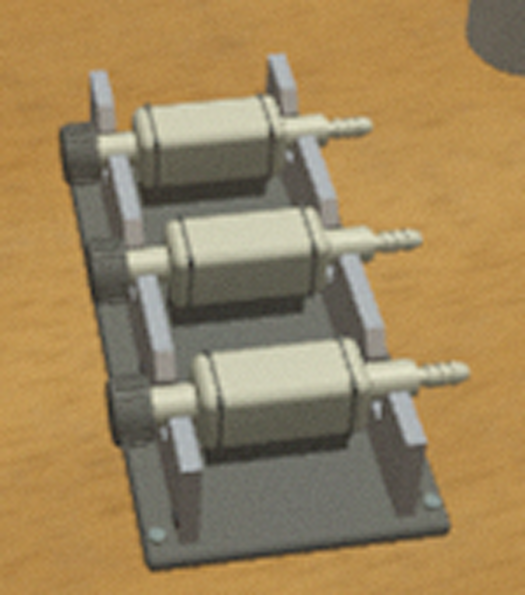

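View pics/wrist8.png

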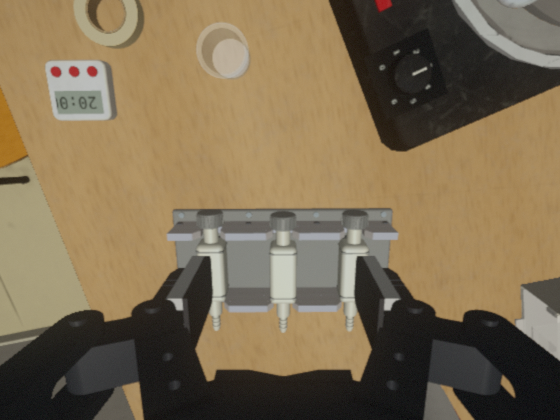

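All three nozzles now point the same way. I'll check the tips numerically and hand in.

Run:
```python
from h import *
from station import job_done
t=viewer.snapshot("top");s=viewer.snapshot("side")
f=lambda x,y,ox,oy,k=3.5:((x+.5)/k-.5+ox,(y+.5)/k-.5+oy)
c,sn=np.cos(np.radians(-12.3)),np.sin(np.radians(-12.3))
for a,b in (((189,93),(370,126)),((325,117),(421,237)),((461,147),(468,371))):
    p,e=tri(t,f(*a,240,130),s,f(*b,240,180)); d=p-[.545,-.0245,0]
    print(p.round(4),"cradle",np.round([c*d[0]+sn*d[1],-sn*d[0]+c*d[1],p[2]],4),np.round(e,2))
```

```text
[0.6401 0.0381 0.0357] cradle [0.0796 0.0814 0.0357] [0.31 0.31]
[ 0.625  -0.0407  0.0369] cradle [0.0816 0.0013 0.0369] [0.23 0.23]
[ 0.6058 -0.1187  0.0362] cradle [ 0.0795 -0.0791  0.0362] [0.21 0.21]
```

```bash
python3 -c "
from station import job_done
print(job_done())"
```

```text
the job is handed in; nothing more can be done
None
```

I lifted the reversed middle cartridge out, turned it 180° and set it back in the middle place with its nozzle toward the cradle's +x. I then released it, backed the arm clear and handed the job in at about 14.5 s. The hand-in gives no verdict, so the checks below are my own.

- **Cartridge a:** its nozzle tip measured (0.082, 0.001, 0.037) m in the cradle frame. The required x is 0.06 to 0.10 m and z is 0.028 to 0.05 m, and that height matches its neighbours' tips to about 1 mm. I judged the seating from that tip and from how it looks in the side view; I did not triangulate its body centre again after release.
- **Neighbours:** both nozzle tips are within about 1 mm of their first measured positions.
- **Small disagreement:** my estimates of the cradle's x centre differed by 2 to 3 mm between methods, which is inside the 5 mm endways play.
- **Occluded view:** in the last top picture the arm hid part of two cartridges, so I relied on the side and wrist pictures there.

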